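Draw the battery pack from the charging box and hold it level for a look at its contacts

ROBOT

A 7-joint arm with a two-finger parallel gripper is mounted at the origin on the work surface. World frame = base frame: x ahead of the robot, y to its left, z up, the work surface at z = 0. Lengths are in m, angles in rad, forces in N, time in s.
With the tool pointing down it reaches from about 0.425 to 1.025 m from the base axis. Payload 9.4 kg.
Tool frame: the origin (TCP) lies midway between the tips of the shut fingers; the grasp point (between the pads) lies 19 mm behind it (manip.tcp_to_grasp is the distance from the TCP to the grasp point, in m); z points along the fingers, y is the line along which they close (so a half turn about z gives the same grasp; the last joint's range is limited). The gripper opens to 93 mm and grips with 3 to 60 N. Pads are 15 mm wide; open, the fingers measure 128 mm over their backs; the gripper's body (75 mm by 188 mm) begins 65 mm behind the grasp point.
Start: joints at [1.088, 0.599, -0.003, 1.599, 0.002, 0.943, -0.08], TCP at [0.286, -0.666, 0.219] pointing down, gripper open.
Joint ranges: [-2.57, 2.57], [-0.35, 1.97], [-1.29, 1.29], [0.11, 2.56], [-1.05, 4.19], [0.11, 1.86], [-2.63, 2.63]. Speed limits (rad/s): [2.22, 2.22, 3.01, 3.01, 3.14, 3.14, 3.14].

INTERFACE

Orientations are given as a 3x3 rotation matrix whose columns are the frame's x, y, z axes.
In Python, from cell import manip, jaws, planner, viewer gives the robot as it stands. Calls block until the motion is done:
- manip.move_pose(position, orientation): joint-space move of the TCP to a pose.
- manip.move_l(position, v=0.15, rotation=None): straight line of the TCP; rotation=None keeps the orientation; v is the mean speed in m/s.
- manip.move_joints(angles): joint-space move.
- jaws.move_gripper(opening, force=None): finger opening in m; force is the grip in N (None keeps the last); returns when the fingers have stopped.
- manip.pause(seconds).
- planner.ik(position, orientation): joint angles nearest the present ones, or None.
- viewer.capture(name): name is "scene" or "top" or "wrist"; returns a dict with "pixels" (400x640x3 uint8, red, green, blue), "z_map" (400x640 float32, m along the optical axis (not along the pixel's ray), 0 where there is no reading), "fx", "fy", "cx", "cy" (pixels), "view" (4x4, takes a point from world to camera coordinates). Camera axes: x right, y down, z forward; pixel columns grow to the right and rows downward; lengths in m; the calibration is good to about 2 mm. A picture is of the moment at which its call begins.
A pose or a line that the arm cannot do raises manip.IKError and nothing moves.
- manip.close_job(): hands the job in; it is judged then, once.
Readings, each from a call of its own:
- manip.get_time(): time.
- manip.get_q(): joint angles.
- manip.get_qvel(): joint speeds.
- manip.get_joint_efforts(): joint torques, N m.
- manip.get_eef_pos(): TCP position.
- manip.get_ee_rot(): TCP orientation.
- manip.get_ft_force(): force on the tool from outside, world axes, zero at the start.
- manip.get_wrist_torque(): the same for the moment, N m.
- manip.get_opening(): finger opening in m.
- manip.get_finger_force(): force on a finger pad.
Only numpy, scipy, OpenCV 4.12 (cv2) and the standard library are available. Lean on these libraries where they do the work, as an engineer would, in place of code of your own. Each camera call takes 0.05 s, during which the arm holds its last target. There are 200 camera calls.

TASK

Swing the charging box's cover all the way open and lower it gently onto its stop, then draw the rectangular battery pack up out of its socket, leaving the round hand lamp in the other socket and the bits on the shelf where they are. Turn the pack on its side in the air, so that it lies about level (facing any way) at least 10 cm above the box's rim, where the contacts in its foot can be looked at from the side. Finish while still holding it there, steady, with the cover left open on its stop; do not put the pack down or let it go.

Things in the scene. Friction and masses are not known exactly. Their poses are not given: they have to be found in the camera images.
- charger: Fixed grey metal box, open on top under its cover: 260 (x) x 160 (y) mm, rim 120 above the shelf, walls 6, floor 8 thick. Origin: centre of underside; z up; yaw up to 0.4 rad. Two equal sockets at x = -55 and +55 mm, y = 0: 44 x 56 mm openings, 4 mm walls, tops 53 mm above the shelf. Cover hinged along the +y side, handle out on the -y side.
- cover (a joint): Cover angle (rad): 0 shut, level on the rim; grows as the handle side rises; 1.92 on its stop, leaning 20 degrees past upright. Steel plate 260 x 160 x 4 mm, 0.35 kg, nearly frictionless hinge: let go before 1.57 it falls shut, after that it drops and slams on the stop, so guide it all the way; there its weight keeps it.
- cover_hinge (a point): Point on the hinge line of the cover, mid-length, 122 mm above the shelf. The hinge line runs along the charger's x. Does not move as the cover turns.
- cover_handle (a point): Middle of the cover's handle: straight round bar 12 mm thick, 110 long, parallel to the hinge line, 40 mm off the cover's free edge in the cover's plane on a leg at each end; 200 mm from the hinge line. Shut: 122 mm above the shelf, free air below. Can be pinched from above across the bar; turns between the fingers as the cover swings.
- pack: Loose rectangular battery pack, grey plastic, dark band near the top, 40 x 52 x 105 mm (x, y, z), 0.2 to 0.45 kg, upright in either socket, its x along the charger's x, 2 mm play all round. Origin: centre of its underside, the contact foot (two brass strips); z from foot to top. Top 113 mm above the shelf; 50 mm of free space or more on both x sides above the socket.
- pack_mid (a point): Middle of the battery pack, 52.5 mm from its foot along its z.
- lamp: Loose round hand lamp, grey plastic with a clear domed lens on top, standing in the other socket: foot block 40 x 52 x 50 mm, round barrel 40 mm across above it, 105 mm high in all. Origin: centre of its underside. To be left alone.
- lens: Bystander: loose cracked amber lamp lens, a dome 68 mm across and 30 mm high, lying on the shelf. Origin: centre of its underside.
- knob_a: Bystander: loose black switch knob, 42 mm across and 25 mm high, on the shelf. Origin: centre of its underside.
- knob_b: Bystander: a second black switch knob like the first. Origin: centre of its underside.
- latch_plate: Bystander: loose flat steel battery latch plate 75 x 42 x 5 mm with two holes, on the shelf. Origin: centre of its underside.

How it is judged:
On the way, in this order (a step that is already met when the one before it is completed fails the run):
1. the cover rests open on its stop (value of joint cover above 1.85 rad and velocity of joint cover below 0.15 rad/s), for 0.2 s.
2. the pack is drawn out, held by the fingers with its middle above the rim and out of the box's touch, the cover still open (height (world z) of pack_mid above 0.18 m and contact force between the fingers and pack above 0.5 N and contact force between pack and charger below 0.2 N and value of joint cover above 1.8 rad), for 0.1 s.
At the end, for the whole second after the job is handed in: Held still by the fingers: middle of the pack 80 mm or more above the rim (0.20 m up), axis within 25 degrees of level, touching neither box, cover nor lamp; cover on its stop (over 1.85 rad); lamp still in its socket (height (world z) of pack_mid above 0.2 m and angle between pack's own z axis and vertical between 1.13 and 2.01 rad and contact force between the fingers and pack above 0.5 N and contact force between pack and charger below 0.2 N and contact force between pack and lamp below 0.2 N and linear speed of pack below 0.05 m/s and angular speed of pack below 0.3 rad/s and value of joint cover above 1.85 rad and distance of lamp from where it was at the start of the episode below 0.03 m and angle between lamp's own z axis and vertical below 0.3 rad); the arm keeps its last pose, push and grip.
It fails at once if the cover slams onto its stop (faster than 1.5 rad/s past 1.7 rad) (value of joint cover above 1.7 rad and velocity of joint cover above 1.5 rad/s).
It fails at once if the hand lamp is moved more than 30 mm (distance of lamp from where it was at the start of the episode above 0.03 m).
It fails at once if the lens, a knob or the latch plate is pushed more than 30 mm from its place (distance of any of lens, knob_a, knob_b, latch_plate from where it was at the start of the episode above 0.03 m).
It also fails if it takes over 69 s, if anything falls off the work surface, if the arm or the gripper's body presses on something with over 40 N, if the wrist force passes 120 N, or if a joint passes its speed limit or range.

## Working session

There is one attempt and no reset: what is moved stays moved. The work goes in short steps, each a Python script; the robot and the scene stay as the last script left them, time stands still between calls to the robot, and variables do not carry over. Pictures are saved under pics/ and viewed, at most 10 in all, crops included, and the job is handed in when it is done.

```bash
ls; mkdir -p pics; python3 - <<'E'
from cell import manip, viewer
import cv2,numpy as np,pickle
d={}
for n in("scene","top"):
    c=viewer.capture(n);d[n]=c
    cv2.imwrite(f"pics/{n}0.png",c["pixels"][:,:,::-1])
    V=np.array(c["view"]);print(n,c["fx"],c["cx"],c["cy"],(-V[:3,:3].T@V[:3,3]).round(3),V[:3,:3].round(3).tolist(),(c["z_map"]>0).mean())
pickle.dump(d,open("d0.pkl","wb"));print(manip.get_time())
E
```

```text
pics
scene 417.86777299458106 320.12402917454045 189.6415893173874 [ 1.194 -0.311  0.599] [[0.46, 0.888, 0.014], [0.532, -0.262, -0.805], [-0.712, 0.378, -0.593]] 0.99609375
top 482.74311631840044 326.70441129245137 201.7240371998046 [0.393 0.009 1.181] [[0.011, -1.0, -0.004], [-0.983, -0.01, -0.182], [0.182, 0.006, -0.983]] 0.9960078125
0.1
```

View pics/scene0.png

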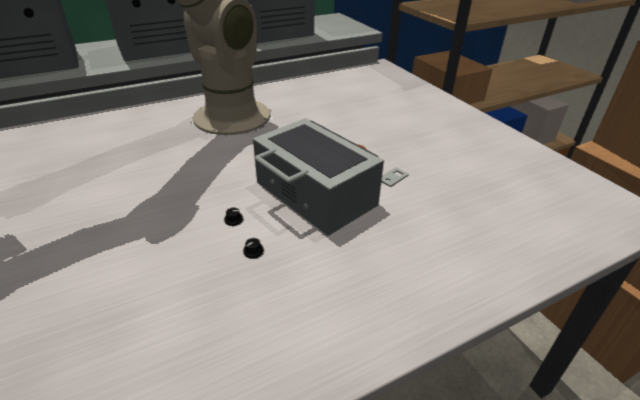

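View pics/top0.png

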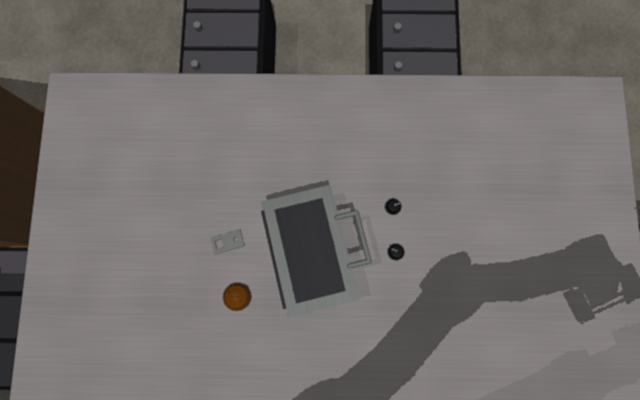

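The scene view shows the shut box at (315,170), handle at (280,165), knobs at (233,216) and (253,248), and the latch plate at (396,176). In the top view the plate spans (262,185)–(368,312), with the handle bar at (361,238), knobs (393,206) and (396,251), lens (237,296) and latch plate (228,242).

```bash
cat > h.py <<'E'
import numpy as np,cv2
def world(c):
    V=np.array(c["view"]);z=c["z_map"];v,u=np.mgrid[:400,:640]
    P=np.stack([(u-c["cx"])/c["fx"]*z,(v-c["cy"])/c["fy"]*z,z],-1)
    W=(P-V[:3,3])@V[:3,:3]; W[z==0]=np.nan; return W
E
python3 - <<'E'
import pickle,numpy as np,cv2
from h import *
d=pickle.load(open("d0.pkl","rb"))
for n in("top","scene"):
    W=world(d[n]);reg=(W[...,0]>.3)&(W[...,0]<.85)&(W[...,1]>-.25)&(W[...,1]<.3)
    t=W[reg];print(n,"table z",np.nanmedian(t[t[:,2]<.02][:,2]))
    m=(reg&(W[...,2]>.108)&(W[...,2]<.14)).astype(np.uint8)
    k=cv2.morphologyEx(m,cv2.MORPH_OPEN,np.ones((13,13),np.uint8))
    p=W[k>0];print("plate z",np.median(p[:,2]),len(p))
    print(cv2.minAreaRect((p[:,:2]*1000).astype(np.float32)))
    # handle: remaining, not plate
    h=m&~cv2.dilate(k,np.ones((5,5)))
    nn,l,s,c=cv2.connectedComponentsWithStats(h)
    for i in range(1,nn):
        if s[i,4]>25:
            q=W[l==i];print("comp",s[i],q.mean(0).round(3),cv2.minAreaRect((q[:,:2]*1000).astype(np.float32)))
    lo=(reg&(W[...,2]>.004)&(W[...,2]<.04)).astype(np.uint8)
    nn,l,s,c=cv2.connectedComponentsWithStats(lo)
    for i in range(1,nn):
        if s[i,4]>60: q=W[l==i];print("low",s[i],q.mean(0).round(3),q[:,2].max())
E
```

```text
top table z 0.0012815602598746638
plate z 0.12628470878061537 8120
((481.97705078125, 55.80647277832031), (260.2525634765625, 167.4627685546875), 14.71946907043457)
comp [325 200  47  67 609] [ 0.522 -0.041  0.127] ((523.0108642578125, -39.185325622558594), (158.63951110839844, 72.42918395996094), 32.74528503417969)
comp [347 283  13  20 122] [ 0.384 -0.043  0.125] ((390.2225646972656, -39.06040573120117), (34.83131790161133, 27.283653259277344), 14.421565055847168)
low [385 195  17  20 225] [ 0.6   -0.145  0.018] 0.031034756398217712
low [210 227  34  28 389] [0.511 0.257 0.007] 0.011640719028588833
low [386 243  19  18 236] [ 0.488 -0.15   0.018] 0.03425843320892268
low [221 281  33  30 656] [0.378 0.227 0.022] 0.03447741453407972
scene table z -0.0009697223319635483
plate z 0.1240112271216643 4811
((483.63458251953125, 45.75682830810547), (263.35101318359375, 186.37843322753906), 14.322022438049316)
comp [253 137   5  10  39] [ 0.382 -0.051  0.118] ((381.98773193359375, -48.658172607421875), (20.19223976135254, 10.934165954589844), 11.734474182128906)
comp [255 153  43  30 290] [ 0.519 -0.061  0.124] ((512.1439208984375, -56.72016143798828), (120.6073989868164, 23.586706161499023), 15.734390258789062)
comp [380 158   5   9  34] [0.587 0.159 0.118] ((585.6574096679688, 160.0837860107422), (8.786819458007812, 16.06395149230957), 54.89502716064453)
low [382 167  26  19 139] [0.511 0.26  0.005] 0.006968169942139346
low [ 256  168  125   67 1496] [0.551 0.024 0.022] 0.03998875399148861
low [224 207  19  18 240] [ 0.495 -0.152  0.016] 0.025987409846351183
low [243 238  21  19 285] [ 0.606 -0.147  0.016] 0.025834453164705052
```

```bash
cat >> h.py <<'E'
yaw=np.radians(14.5);ex=np.array([np.cos(yaw),np.sin(yaw),0]);ey=np.array([-np.sin(yaw),np.cos(yaw),0])
def Rdown(y): 
    z=np.array([0,0,-1.]);return np.column_stack([np.cross(y,z),y,z])
E
python3 - <<'E'
import pickle,numpy as np,cv2
from h import *
from cell import planner,manip
d=pickle.load(open("d0.pkl","rb"))
for n in("top","scene"):
    W=world(d[n]);m=(W[...,2]>.112)&(W[...,2]<.14)&(W[...,0]>.3)&(W[...,0]<.7)&(W[...,1]>-.12)&(W[...,1]<.25)
    p=W[m]-[.482,.052,0];a=p@ex;b=p@ey
    mid=abs(a)<.04; bar=mid&(b<-.1)
    pl=abs(b)<.05; 
    hist,e=np.histogram(b[mid&(b<-.06)],bins=np.arange(-.14,-.06,.004));print(n,hist)
    print("x ext",np.percentile(a[pl],[.5,99.5]).round(4),"y ext",np.percentile(b[abs(a)<.04][b[abs(a)<.04]>-.09],[.5,99.5]).round(4),
     "bar y",np.median(b[bar]).round(4),"z",np.median(p[bar,2]).round(4),"bar x ext",np.percentile(a[b<-.108],[1,99]).round(4),
     "bar slope",np.polyfit(a[bar],b[bar],1).round(3))
C=np.array([.482,.052,0])
for s in(1,-1):
    H=C+ey*.08
    for th in(0,.5,1,1.5,1.92):
        g=H-ey*.2*np.cos(th)+[0,0,.122+.2*np.sin(th)]
        q=planner.ik(g-[0,0,manip.tcp_to_grasp],Rdown(s*ey));print(s,th,None if q is None else np.round(q,2))
E
```

```text
top [ 0  0  0  6 61 68 65  0  0  0  0  0  0  0  0 45 65 67 66 67]
x ext [-0.128   0.1294] y ext [-0.0777  0.0852] bar y -0.118 z 0.1279 bar x ext [-0.0591  0.0598] bar slope [ 0.    -0.118]
scene [ 0  0  0  1 94 48 19  0  0  0  0  0  0  0  0 93 50 37 41 38]
x ext [-0.1293  0.1303] y ext [-0.0779  0.0835] bar y -0.1207 z 0.1253 bar x ext [-0.0571  0.0607] bar slope [ 0.003 -0.12 ]
1 0 [ 0.49  0.61 -0.68  2.15  0.68  0.61  1.14]
1 0.5 [ 0.58  0.48 -0.85  2.08  0.51  0.8   1.24]
1 1 [ 0.58  0.4  -1.    2.02  0.41  0.94  1.19]
1 1.5 [ 0.54  0.42 -1.22  1.99  0.46  1.04  0.93]
1 1.92 [ 0.18  0.34 -0.91  2.01  0.33  0.95  0.92]
-1 0 [ 0.02  0.53 -0.    2.18  0.    0.44 -1.3 ]
-1 0.5 [ 0.02  0.37 -0.07  2.11  0.04  0.67 -1.39]
-1 1 [ 0.02  0.26 -0.23  2.05  0.08  0.84 -1.58]
-1 1.5 [ 0.01  0.23 -0.45  2.02  0.13  0.92 -1.83]
-1 1.92 [-0.09  0.26 -0.55  2.02  0.17  0.9  -2.05]
```

```bash
cat >> h.py <<'E'
C=np.array([.482,.052,0])+.0007*ex+.001*ey
H=C+ey*.08
def bar(th): return H-ey*.2*np.cos(th)+[0,0,.122+.2*np.sin(th)]
G=np.array([0,0,.019])
E
python3 - <<'E'
from h import *
from cell import manip,jaws,viewer
print(manip.tcp_to_grasp)
R=Rdown(-ey)
manip.move_pose(bar(0)-G+[0,0,.12],R)
jaws.move_gripper(.028,8)
manip.move_l(bar(0)-G,.1)
print(manip.get_ft_force(),manip.get_eef_pos()-bar(0)+G)
jaws.move_gripper(0.0,10)
print(manip.get_opening(),manip.get_finger_force(),manip.get_ft_force(),manip.get_time())
for th in(.05,.1):
    manip.move_l(bar(th)-G,.05); print(th,np.round(manip.get_ft_force(),1),manip.get_opening())
c=viewer.capture("scene");cv2.imwrite("pics/s1.png",cv2.resize(c["pixels"][60:260,180:460,::-1],None,fx=2,fy=2))
print(manip.get_time())
E
```

```text
0.0188
[-0.54818373  0.50032481 -0.02339155] [ 2.96132677e-04 -4.82213551e-05  4.66431968e-04]
0.011070901307572776 10.000333786010742 [-1.34521444  5.36766272  5.41454502] 5.3
0.05 [ 0.2  6.3 -1.9] 0.011207265354937547
0.1 [-0.2  7.1 -2.2] 0.01155183550825544
6.05
```

View pics/s1.png

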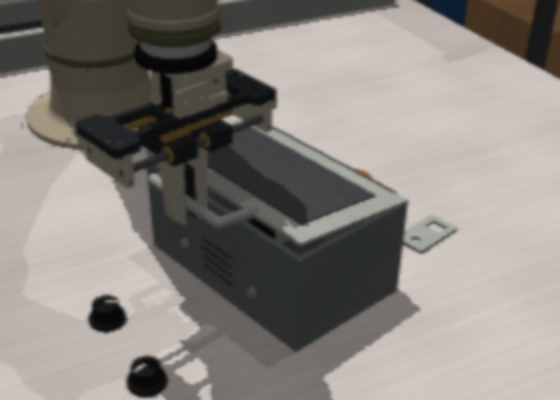

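The fingers hold the bar at about (190,195), and the cover has just lifted off the front rim. I'll swing it on round.

```bash
python3 - <<'E'
from h import *
from cell import manip,jaws,viewer
for th in np.r_[np.arange(.25,1.5,.15),1.55,1.65,1.75,1.82,1.88,1.92,1.935]:
    manip.move_l(bar(th)-G,.1 if th<1.5 else .05)
    print(round(th,2),np.round(manip.get_ft_force(),1),round(manip.get_opening(),4))
manip.pause(.3);print(np.round(manip.get_ft_force(),1),manip.get_time())
c=viewer.capture("scene");cv2.imwrite("pics/s2.png",cv2.resize(c["pixels"][20:260,180:460,::-1],None,fx=2,fy=2))
E
```

```text
0.25 [-0.3  8.3 -3.5] 0.0114
0.4 [-0.9 11.  -6.7] 0.0114
0.55 [ -0.2  14.  -11.4] 0.0117
0.7 [  0.   13.5 -12.9] 0.0115
0.85 [  0.3  12.6 -15.1] 0.0117
1.0 [  0.7   8.6 -15.5] 0.0117
1.15 [  1.3   5.4 -12.7] 0.0115
1.3 [ -1.    2.5 -11.4] 0.0115
1.45 [-6.  -2.6  0. ] 0.0115
1.55 [-4.6 -1.6  3.5] 0.0114
1.65 [-2.4 -1.2  1.3] 0.0118
1.75 [-0.7  1.  -0.3] 0.0118
1.82 [ 1.  -0.3  2.2] 0.0117
1.88 [0.5 2.3 1.2] 0.0117
1.92 [2.5 1.9 0.8] 0.0117
1.94 [3.3 1.6 0.7] 0.0116
[3.4 1.9 2.4] 13.4333
```

View pics/s2.png

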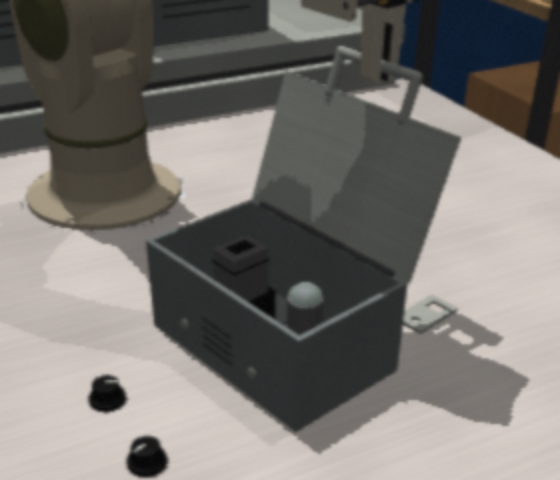

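The cover stands open, the handle bar running (340,50)–(418,75), with the fingers at about (383,50). The pack, square with a dark band, is at (242,260), near the −x socket, and the lamp dome is at (305,297). I'll check the cover angle and bar by depth before letting go.

```bash
python3 - <<'E'
from h import *
from cell import manip,viewer
c=viewer.capture("scene");W=world(c);p=W-H;a=p@ex;b=p@ey;z=W[...,2]-.122
m=(abs(a)<.11)&(z>.03)&(z<.14)&(abs(b)<.2)
print("plate",m.sum(),"angle",np.pi/2+np.arctan(np.polyfit(z[m],b[m],1)[0]), np.polyfit(z[m],b[m],1))
k=(abs(a)<.05)&(z>.17)&(z<.21)&(b>.0)&(b<.12)&(abs(a)>.025)
print("bar",k.sum(),"b,z",np.median(b[k]),np.median(z[k]),"expect",.068,.188)
t=viewer.capture("top");W=world(t)
p=W-C;a=p@ex;b=p@ey;z=W[...,2]
m=(abs(a)<.118)&(abs(b)<.06)&(z>.09)&(z<.13);
for s in(-1,1):
    q=m&(a*s>0);print(s,q.sum(),"mid",a[q].mean(),b[q].mean(),"ext",np.percentile(a[q],[2,98]),np.percentile(b[q],[2,98]),"z",np.percentile(z[q],[10,50,95]))
x=np.vstack([cv2.resize(c["pixels"][20:90,300:420],None,fx=5,fy=5),cv2.resize(t["pixels"][180:230,240:360],None,fx=5,fy=5)])[:600]
cv2.imwrite("pics/s3.png",x[...,::-1])
E
```

```text
plate 4050 angle 1.9192158736784997 [0.36323848 0.00338314]
bar 102 b,z 0.06772829914758614 0.18661123491883216 expect 0.068 0.188
-1 449 mid -0.055473694359178365 0.000130205958421293 ext [-0.07497162 -0.03569359] [-0.02480176  0.02512681] z [0.11093236 0.11409841 0.11734562]
1 249 mid 0.053260462319131695 0.000208763450178275 ext [0.0363515  0.07223819] [-0.01766301  0.01837035] z [0.09905957 0.10910793 0.11463211]
```

View pics/s3.png

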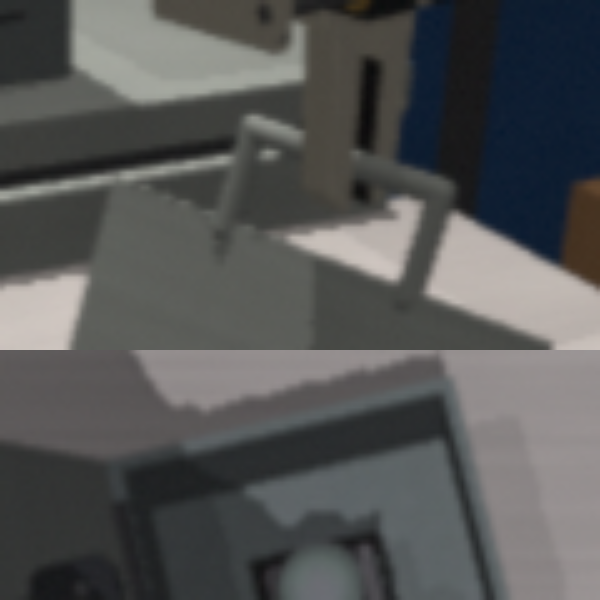

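The cover reads 1.919 rad by depth, with the bar between the fingers, so it is on its stop. The pack top is at a = −55 mm in the charger frame, and the round lamp is at +54. Next I release the bar and check reachability.

```bash
python3 - <<'E'
from h import *
from cell import manip,jaws,planner,viewer
jaws.move_gripper(.028,10)
manip.move_l(bar(1.92)-G+[0,0,.1],.12)
P=C-.0555*ex
for s in(1,-1):
    for z in(.06,.15,.3,.4):
        q=planner.ik(P+[0,0,z],Rdown(s*ex));print(s,z,None if q is None else np.round(q,2))
n=0
for s in(1,-1):
  for x,y in((.6,-.3),(.5,-.3),(.7,-.2),(.45,-.45),(.7,-.4)):
    for z in(.4,.5):
      for az in np.radians([-120,-90,-60,-30,0]):
        h=np.array([np.cos(az),np.sin(az),0]);yy=s*np.array([-h[1],h[0],0])
        q=planner.ik([x,y,z],np.column_stack([np.cross(yy,h),yy,h]))
        if q is not None and n<24: n+=1;print("fin",s,x,y,z,np.degrees(az).round(),np.round(q,2))
print(manip.get_q(),manip.get_time())
E
```

```text
1 0.06 [-0.13  0.56 -0.14  2.39  0.34  0.22 -0.32]
1 0.15 [-0.02  0.38 -0.27  2.31  0.22  0.48 -0.21]
1 0.3 [-0.01  0.15 -0.25  2.12  0.05  0.88 -0.03]
1 0.4 [-0.04  0.05 -0.2   1.96  0.01  1.13  0.02]
-1 0.06 [-0.36  0.57  0.2   2.4  -0.54  0.21 -2.55]
-1 0.15 [-0.67  0.43  0.61  2.35 -0.53  0.5  -2.51]
-1 0.3 [-1.19  0.28  1.26  2.17 -0.34  0.91 -2.62]
-1 0.4 None
fin 1 0.6 -0.3 0.4 -120.0 [-0.43  0.92  0.68  1.62  0.86  1.56 -0.71]
fin 1 0.6 -0.3 0.4 -90.0 [-0.11  0.66 -0.08  2.    1.44  1.69 -1.11]
fin 1 0.6 -0.3 0.4 -60.0 [-0.07  0.55 -0.06  2.39  1.97  1.52 -1.37]
fin 1 0.6 -0.3 0.4 0.0 [ 0.97  0.56 -0.36  2.45  3.81  1.32 -1.53]
fin 1 0.6 -0.3 0.5 -120.0 [-0.62  1.04  1.22  1.57  0.63  1.34 -0.31]
fin 1 0.6 -0.3 0.5 -90.0 [-0.6   0.61  0.68  1.97  1.32  1.3  -0.86]
fin 1 0.6 -0.3 0.5 -60.0 [-0.03  0.35 -0.12  2.3   1.93  1.43 -1.1 ]
fin 1 0.6 -0.3 0.5 -30.0 [ 0.17  0.25  0.07  2.51  2.84  1.2  -1.48]
fin 1 0.6 -0.3 0.5 0.0 [ 0.35  0.35  0.49  2.4   3.96  1.38 -2.  ]
fin 1 0.5 -0.3 0.4 -120.0 [-0.48  0.83  0.68  1.87  0.89  1.49 -0.85]
fin 1 0.5 -0.3 0.4 -90.0 [-0.12  0.59 -0.1
[... 314 characters left out ...]
.2 0.4 -120.0 [-0.6   1.17  1.05  1.32  0.54  1.58 -0.36]
fin 1 0.7 -0.2 0.4 -90.0 [-0.61  0.84  0.57  1.76  1.16  1.37 -0.86]
fin 1 0.7 -0.2 0.4 -60.0 [-0.2   0.62 -0.12  2.15  1.81  1.55 -1.18]
fin 1 0.7 -0.2 0.4 -30.0 [-0.06  0.54 -0.01  2.44  2.55  1.45 -1.48]
fin 1 0.7 -0.2 0.4 0.0 [ 0.68  0.57 -0.44  2.41  3.45  1.31 -1.41]
fin 1 0.7 -0.2 0.5 -120.0 [-0.62  1.13  1.19  1.27  0.55  1.59 -0.19]
fin 1 0.7 -0.2 0.5 -90.0 [-0.63  0.72  0.6   1.7   1.19  1.43 -0.7 ]
fin 1 0.7 -0.2 0.5 -60.0 [-0.15  0.46 -0.17  2.08  1.79  1.51 -0.96]
fin 1 0.7 -0.2 0.5 -30.0 [ 0.    0.33 -0.09  2.35  2.49  1.21 -1.27]
[-0.36751832  0.14230536 -0.19109448  1.88455635  0.02987535  1.11856723
 -1.88745236] 15.1
```

```bash
python3 - <<'E'
from h import *
from cell import manip,jaws,planner,viewer
P=C-.0555*ex;R=Rdown(ex)
manip.move_pose(P+[0,0,.35],R)
jaws.move_gripper(.066,40)
manip.move_l(P+[0,0,.15],.15)
print(np.round(manip.get_ft_force(),1))
manip.move_l(P+[0,0,.061],.06)
print(np.round(manip.get_ft_force(),1),manip.get_eef_pos()-P)
jaws.move_gripper(.0,40);manip.pause(.2)
print(manip.get_opening(),manip.get_finger_force(),np.round(manip.get_ft_force(),1))
manip.move_l(P+[0,0,.075],.04);print(np.round(manip.get_ft_force(),1))
manip.move_l(P+[0,0,.16],.1)
manip.move_l(P+[0,0,.32],.12)
print(manip.get_opening(),np.round(manip.get_ft_force(),1),manip.get_time())
c=viewer.capture("scene");cv2.imwrite("pics/s4.png",cv2.resize(c["pixels"][0:240,180:460,::-1],None,fx=2,fy=2))
W=world(c);p=W-H;a=p@ex;b=p@ey;z=W[...,2]-.122
m=(a>.0)&(a<.11)&(z>.03)&(z<.14)&(b>0)&(b<.1)
print("angle",m.sum(),np.pi/2+np.arctan(np.polyfit(z[m],b[m],1)[0]))
E
```

```text
[-0.7  0.2 -0. ]
[ 0.6  0.4 -0. ] [ 1.70545097e-04 -1.34642436e-05  6.12863121e-02]
0.040052387797760595 39.99883711338043 [-2.  -0.2  4.2]
[-0.2 -0.6 -4.3]
0.04003605367804264 [-0.7  0.1 -4.4] 24.3833
angle 2241 1.9179948905095254
```

View pics/s4.png

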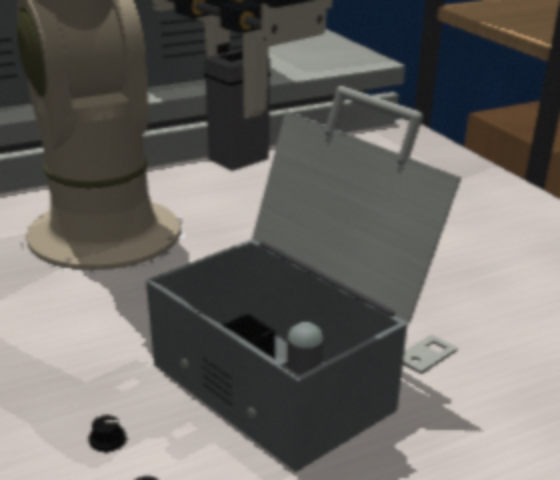

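The pack hangs clear at (238,110), the −x socket (250,330) is empty, the lamp (305,340) still stands, and the cover is open at 1.918 rad. Next I move clear of the box and tilt.

```bash
python3 - <<'E'
from h import *
from cell import manip,jaws,viewer
jaws.move_gripper(.0,58)
Q=np.array([.58,-.28,.45]);h=-ey
manip.move_l([.52,-.2,.42],.15)
Rf=np.column_stack([np.cross(ex,h),ex,h])
try: manip.move_l(Q,.06,Rf)
except manip.IKError as e:
    print(e);manip.move_pose(Q,Rf)
manip.pause(.8)
print(manip.get_eef_pos(),manip.get_ee_rot().round(2).tolist(),manip.get_opening(),manip.get_finger_force(),np.round(manip.get_ft_force(),1),np.abs(manip.get_qvel()).max(),manip.get_time())
c=viewer.capture("scene");cv2.imwrite("pics/s5.png",c["pixels"][...,::-1])
W=world(c);p=W-H;a=p@ex;b=p@ey;z=W[...,2]-.122
m=(a>.0)&(a<.11)&(z>.03)&(z<.14)&(b>0)&(b<.1)
print("angle",m.sum(),np.pi/2+np.arctan(np.polyfit(z[m],b[m],1)[0]) if m.sum()>50 else 0)
E
```

```text
[ 0.5800069  -0.27998642  0.44997408] [[-0.0, 0.97, 0.25], [-0.0, 0.25, -0.97], [-1.0, -0.0, 0.0]] 0.03982381032260688 57.99849271774292 [-0.2  0.7 -4.8] 0.0017303747176228045 29.325
angle 2237 1.9194502407983418
```

View pics/s5.png

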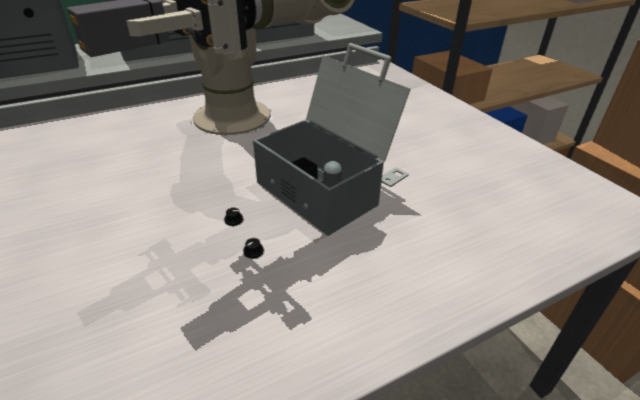

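The pack lies sideways in the fingers at about (70–160, 5–52), with its contact foot at (82,38). The cover is on its stop, the lamp is in place and the bits are undisturbed. I'll confirm level by depth, then hand in.

```bash
python3 - <<'E'
from h import *
from cell import manip,viewer
Q=np.array([.58,-.28,.45])
def tilt():
    W=world(viewer.capture("scene"));p=W-Q;a=p@ex;b=-p@ey;z=p[...,2]
    m=(b>.006)&(b<.08)&(abs(a)<.03)&(z>.02)&(z<.05)   # upper face ahead of fingertips
    print(m.sum(),b[m].min(),b[m].max());return np.degrees(np.arctan(np.polyfit(b[m],z[m],1)[0])),np.median(z[m])
t1=tilt();manip.pause(.5);t2=tilt();print(t1,t2)
if max(abs(t1[0]),abs(t2[0]))<12 and abs(t1[0]-t2[0])<2: print("hand in",manip.close_job())
E
```

```text
444 0.006026738454963425 0.05267547467101679
447 0.006044280767020896 0.05260298260006554
(np.float64(-0.5397480961603667), np.float64(0.023143194786221455)) (np.float64(-0.4836737388351023), np.float64(0.023193474958375038))
the job is handed in; nothing more can be done
hand in None
```

The job is handed in, with no verdict returned: the cover was open on its stop at about 1.92 rad, and the pack was held steady and level within about 1° (measured by depth) at 0.45 m height, well clear of the box. The lamp and the bits on the shelf looked undisturbed in the last picture.

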